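# Tip the used bite blocks into the cleaning machine's hopper

### The arm

A 6-joint arm with a two-finger parallel gripper is mounted at the origin on the work surface. World frame = base frame: x ahead of the robot, y to its left, z up, the work surface at z = 0. Lengths are in mm, angles in rad, forces in N, time in s.
With the tool pointing down it reaches from about 350 to 775 mm from the base axis. Payload 7.3 kg.
Tool frame: the origin (TCP) lies midway between the tips of the shut fingers; the grasp point (between the pads) lies bot.tcp_to_grasp behind it (bot.tcp_to_grasp is the distance from the TCP to the grasp point, in mm); z points along the fingers, y is the direction in which the jaws open and shut (so a half turn about z gives the same grasp; the last joint's range is limited). The gripper opens to 92 mm and grips with 3 to 60 N. Pads are 19 mm wide; open, the fingers measure 130 mm over their backs; the gripper's body (75 mm by 190 mm) begins 47 mm behind the grasp point.
Start: joints at [-1.359, 0.342, 1.524, -0, 1.275, -0.146], TCP at [183.886, -491.763, 226.741] pointing down, gripper open.
Joint ranges: [-2.53, 2.53], [-0.77, 2.02], [0.04, 2.7], [-1, 4.14], [0.28, 2.66], [-3.11, 3.11]. Speed limits (rad/s): [2.57, 2.57, 3.14, 3.14, 3.14, 3.14].

### API

Orientations are given as [roll, pitch, yaw] about the fixed x, y, z axes, in that order (R = Rz(yaw) Ry(pitch) Rx(roll)).
In Python, from plant import bot gives the robot as it stands.
- The arm moves only by the shell command python3 -m inch 'ROWS'. ROWS is JSON, one flat list of numbers, 7 for each row, row after row: the shift along the world's x, y, z in cm, then the turn, a rotation vector about the world's x, y, z in degrees, then the gripper command: -1 is shut, 1 is fully open, values between are in proportion. In form: [tx, ty, tz, ax, ay, az, fingers, tx, ty, tz, ax, ay, az, fingers, ...]. A call has exactly 5 rows; each row is the pose to reach, as a shift and turn from the pose measured when the call began; what a row does not reach only later rows make up. A row lasts 1/10 s, in which the tool goes at most 50 mm and 8.59 degrees, less where a joint would pass 70% of its speed; a pose out of reach is approached as far as the arm can. A call with a gripper value outside its range is refused whole. The fingers move at their own pace and stop on an object; the grip force is fixed at half the most. Time passes only in rows, so rows that repeat a pose let the fingers close, or fill a call up. It gives the time, the measured TCP pose, the force and the opening at its end, in the units of the state.
- bot.get_obs(): the state, without advancing time (a new reading comes with each control period).
- bot.capture(name): name is "side" or "top" or "wrist"; returns the picture (420x560x3 uint8, red, green, blue); there is no depth.
- bot.calibration(name): a dict with "fx", "fy", "cx", "cy" (pixels), "cam_to_world" (4x4, takes a point from camera to world coordinates). Camera axes: x right, y down, z forward; pixel columns grow to the right and rows downward; lengths in mm; the calibration is good to about 2 mm. A picture is of the moment at which its call begins: read the wrist's pose just before it. calibration takes no time and is no camera call; for the wrist camera it gives the pose at the moment of the call.
- bot.close_job(): hands the job in, once; it reports no verdict.
The state is a dict: "time": time; "joint_positions": joint angles; "dq": joint speeds; "tau": joint torques, N m; "tool_pos": TCP position; "tcp_rot": TCP orientation; "contact_force": force on the tool from outside, world axes, zero at the start; "moment": the same for the moment, N m; "grip_width": finger opening in mm.
Only numpy, scipy, OpenCV 4.12 (cv2) and the standard library are available. Lean on these libraries where they do the work, as an engineer would, in place of code of your own. Each camera call takes 0.05 s, during which the arm holds its last target.

### The job

Load the used bite blocks into the cleaning machine: slide its hopper cover fully open, tip the loading tray up by its bow handle until all six blocks have dropped into the hopper, lower the tray gently until it lies flat on its stand again (do not let it fall), and slide the cover fully shut. The blocks are soiled, so never touch them with the robot, and leave the cup, bowl and jar where they stand.

Things in the scene. Friction and masses are not known exactly. Their poses are not given: they have to be found in the camera images.
- machine: White bench-top cleaning machine, fixed to the bench. Origin on the bench (its underside) below the centre of the square feed hopper. Its y axis points from the hopper towards the tip-up tray, x is across it, z up. In its frame: the hopper opening spans x -80..80, y -65..65 mm, rim 122 mm up, floor 10 mm up; two side rails stand 134 mm high at x = +-85; the deck on which the cover parks reaches to y = -214; the tray stand's foot reaches to y = 260, x +-90.
- hopper_mouth (a point): Centre of the hopper's mouth, 120 mm above the bench; axes as the machine's. Below it is the empty box of the hopper, 110 mm deep.
- cover (a joint): Flat steel sliding cover of the hopper (155 x 136 x 6 mm, top 128.5 mm above the bench). 0 = fully shut; it grows in m as the cover slides along the machine's -y (away from the tray), to its stop at 0.128, fully open. It stays where it is left; a push of about 1.5 N moves it. At the start it may be shut or up to 40 mm open.
- cover_grip (a point): Centre of the upright black grip tab on the cover: 60 mm along the machine's x, 12 mm thick along y, 45 mm tall (128.5 to 173.5 mm above the bench). It moves with the cover; with the cover shut it lies at y = -30 mm in the machine's frame.
- tray (a joint): Tilt in rad of the aluminium tip-up loading tray (146 mm wide, 165 mm long, walls 32 mm high on three sides, open at the lip by the hopper). 0 = lying flat on its stand, 1.15 = stop, tipped towards the hopper. It is loosely hinged: it falls back flat by its own weight from any tilt if not held. With the blocks it takes some 4 to 8 N at the bar, pushed level towards the hopper, to start it; less as it rises. The blocks slide off by 0.6 to 1.0 rad.
- tray_hinge (a point): Middle of the tray's hinge line at its open lip, level with the tray's inner floor, 138 mm above the bench and at y = 76 mm in the machine's frame. The line runs along the machine's x.
- tray_bar (a point): Middle of the top bar of the tray's steel bow handle: a round bar, 10 mm thick, 110 mm long along the machine's x, on two posts at the tray's outer end. With the tray flat it is 165 mm outwards (machine +y) from the hinge and 90 mm above it (228 mm above the bench); it moves with the tray. Between the posts the bow is open down to the tray's end wall, 58 mm below the bar.
- block0_center (a point): Centre of one of six like chunky wedge-shaped bite blocks of pale rubbery plastic, 34 x 22 mm, 12 to 19 mm high, about 20 g, lying loose on the tray.
- block1_center (a point): Centre of one of six like chunky wedge-shaped bite blocks of pale rubbery plastic, 34 x 22 mm, 12 to 19 mm high, about 20 g, lying loose on the tray.
- block2_center (a point): Centre of one of six like chunky wedge-shaped bite blocks of pale rubbery plastic, 34 x 22 mm, 12 to 19 mm high, about 20 g, lying loose on the tray.
- block3_center (a point): Centre of one of six like chunky wedge-shaped bite blocks of pale rubbery plastic, 34 x 22 mm, 12 to 19 mm high, about 20 g, lying loose on the tray.
- block4_center (a point): Centre of one of six like chunky wedge-shaped bite blocks of pale rubbery plastic, 34 x 22 mm, 12 to 19 mm high, about 20 g, lying loose on the tray.
- block5_center (a point): Centre of one of six like chunky wedge-shaped bite blocks of pale rubbery plastic, 34 x 22 mm, 12 to 19 mm high, about 20 g, lying loose on the tray.
- cup: Bystander: white plastic cup without handle, 66 mm wide, 75 mm high, loose on the bench along the machine's far (+x) side. Origin under its centre.
- bowl: Bystander: steel bowl, 100 mm wide, 45 mm high, loose on the bench along the machine's far (+x) side. Origin under its centre.
- jar: Bystander: brown glass jar with white lid, 56 mm wide, 70 mm high, loose on the bench along the machine's far (+x) side. Origin under its centre.
Not all that is in view belongs to the job. What is shaped like the part that bears block5_center but green or orange is not meant.

How it is judged (in metres and radians):
On the way, in this order (a step that is already met when the one before it is completed fails the run):
1. the hopper cover is slid fully open (0.115 m or more) (value of joint cover above 0.115 m), for 0.1 s.
2. all six blocks are in the hopper (z of each of block0_center, block1_center, block2_center, block3_center, block4_center, block5_center in the frame of hopper_mouth below -0.01 m and x of block0_center in the frame of hopper_mouth between -0.085 and 0.085 m and y of block0_center in the frame of hopper_mouth between -0.07 and 0.07 m and x of block1_center in the frame of hopper_mouth between -0.085 and 0.085 m and y of block1_center in the frame of hopper_mouth between -0.07 and 0.07 m and x of block2_center in the frame of hopper_mouth between -0.085 and 0.085 m and y of block2_center in the frame of hopper_mouth between -0.07 and 0.07 m and x of block3_center in the frame of hopper_mouth between -0.085 and 0.085 m and y of block3_center in the frame of hopper_mouth between -0.07 and 0.07 m and x of block4_center in the frame of hopper_mouth between -0.085 and 0.085 m and y of block4_center in the frame of hopper_mouth between -0.07 and 0.07 m and x of block5_center in the frame of hopper_mouth between -0.085 and 0.085 m and y of block5_center in the frame of hopper_mouth between -0.07 and 0.07 m), for 0.2 s.
At the end, for the whole second after the job is handed in: All six blocks lie at rest in the hopper (centres at least 10 mm below its mouth, 120 mm above the bench), the tray lies flat (within 0.04 rad) and the cover is shut (within 8 mm) (all of step 2 and value of joint tray below 0.04 rad and value of joint cover below 0.008 m and linear speed of each of block0, block1, block2, block3, block4, block5 below 0.02 m/s); the robot touches nothing.
It fails at once if the robot touches a used block (contact force between any of the fingers, the arm and block0 above 0.5 N or contact force between any of the fingers, the arm and block1 above 0.5 N or contact force between any of the fingers, the arm and block2 above 0.5 N or contact force between any of the fingers, the arm and block3 above 0.5 N or contact force between any of the fingers, the arm and block4 above 0.5 N or contact force between any of the fingers, the arm and block5 above 0.5 N).
It fails at once if the tray is let fall or slammed down (turning back faster than 4 rad/s) (velocity of joint tray below -4 rad/s).
It fails at once if the cup, the bowl or the jar is shifted by more than 30 mm (distance of any of cup, bowl, jar from where it was at the start of the episode above 0.03 m).
It also fails if it takes over 66 s, if anything falls off the work surface, if the arm or the gripper's body presses on something with over 40 N, if the wrist force passes 120 N, or if a joint passes its speed limit or range.

## Working session

There is one attempt and no reset: what is moved stays moved. The work goes in short steps, Python scripts to look and compute and a shell command to move; the robot and the scene stay as the last step left them, time stands still between calls to the robot, and variables do not carry over. Pictures are saved under pics/ and viewed, and the job is handed in when it is done.

```bash
ls; mkdir -p pics; python3 - <<'E'
from plant import bot
import cv2
print(bot.get_obs()); print(bot.tcp_to_grasp)
for n in("side","top"):
    cv2.imwrite(f"pics/{n}0.png",bot.capture(n)[:,:,::-1]); c=bot.calibration(n);print(n,c)
E
```

```text
pics
{'time': 0.0, 'joint_positions': array([-1.35901648e+00,  3.42743652e-01,  1.52502784e+00,  1.68421716e-06,
        1.27540664e+00, -1.45950472e-01]), 'dq': array([-0.00018365,  0.00051413, -0.00056529, -0.00069977, -0.00012778,
        0.0020367 ]), 'tau': array([-2.90578799e-03, -4.31250215e+01, -2.44222373e+01,  7.16560520e-02,
        5.59416006e-02, -1.08159143e-04]), 'tool_pos': array([ 183.78581543, -491.33714096,  226.03033003]), 'tcp_rot': array([-3.14002426e+00, -2.32175219e-04,  3.57729648e-01]), 'contact_force': array([0.56399677, 0.75328591, 0.45078723]), 'moment': array([0.06079951, 0.01783429, 0.01480768]), 'grip_width': 92.15154205135987}
18.8
side {'fx': 395.63881833741664, 'fy': 395.63881833741664, 'cx': 277.99575153826953, 'cy': 212.56824493958828, 'cam_to_world': array([[ 9.12152803e-01, -2.79889113e-01,  2.99398311e-01,
         3.32509238e+02],
       [-4.09756326e-01, -6.38413528e-01,  6.51558071e-01,
        -4.72109867e+02],
       [ 8.77592140e-03, -7.17000873e-01, -6.97017024e-01,
         7.58007421e+02],
       [ 0.00000000e+00,  0.00000000e+00,  0.00000000e+00,
         1.00000000e+00]])}
top {'fx': 533.3296086075746, 'fy': 533.3296086075746, 'cx': 272.7225759072216, 'cy': 213.87090282252058, 'cam_to_world': array([[-2.85727419e-02, -9.87206601e-01,  1.56865307e-01,
         4.56231543e+02],
       [-9.99591528e-01,  2.83148330e-02, -3.87900119e-03,
         9.56420319e+01],
       [-6.12239390e-04, -1.56912066e-01, -9.87612388e-01,
         1.13505980e+03],
       [ 0.00000000e+00,  0.00000000e+00,  0.00000000e+00,
         1.00000000e+00]])}
```

View pics/side0.png

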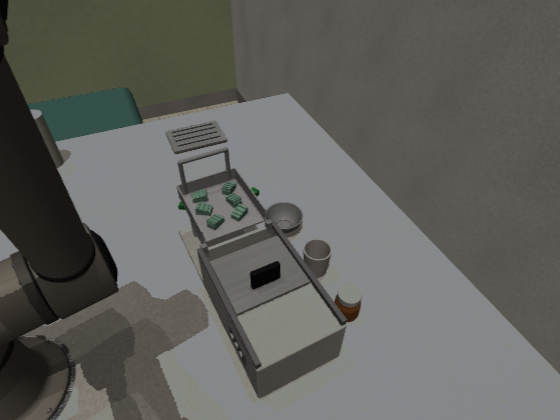

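View pics/top0.png

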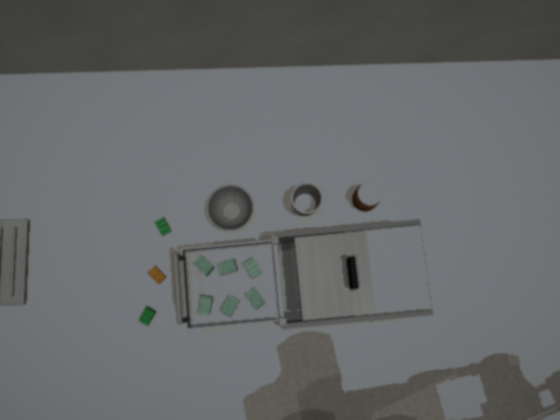

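```bash
python3 - <<'E'
import cv2
t=cv2.imread("pics/top0.png"); c=t[205:340,160:440]; cv2.imwrite("pics/topc.png",cv2.convertScaleAbs(cv2.resize(c,None,fx=2.85,fy=2.85,interpolation=2),alpha=1.4))
s=cv2.imread("pics/side0.png"); c=s[130:390,165:385]; cv2.imwrite("pics/sidec.png",cv2.convertScaleAbs(cv2.resize(c,None,fx=2.3,fy=2.3,interpolation=2),alpha=1.4))
for n,im in(("top",t),("side",s)):
    g=cv2.cvtColor(im,6); m=(g<25).astype('uint8'); 
    k,l,st,ce=cv2.connectedComponentsWithStats(m)
    for i in range(1,k):
        if st[i,4]>40: print(n,st[i],ce[i])
E
```

```text
top [347 258  10  30 211] [351.507109   272.36018957]
side [   0    0   95  283 5611] [ 39.15433969 160.01817858]
side [ 90 231  27  55 361] [105.68144044 255.50692521]
side [251 262  29  27 500] [264.926 274.702]
side [ 32 276  27  48 366] [ 44.78961749 307.40437158]
side [   0  338   49   46 1309] [ 22.4644767  360.43391902]
```

View pics/topc.png

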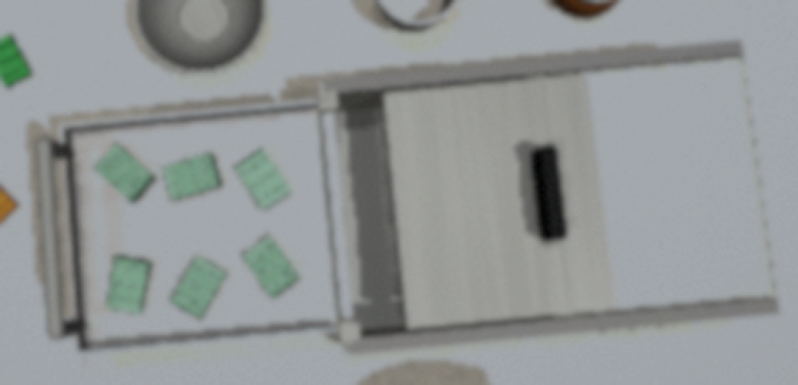

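View pics/sidec.png

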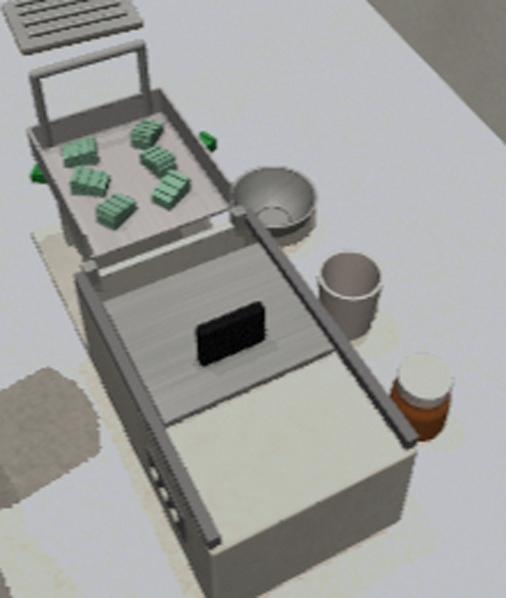

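```bash
cat > h.py <<'E'
import numpy as np
from plant import bot
def ray(n,u,v):
    c=bot.calibration(n);T=c["cam_to_world"]
    d=T[:3,:3]@np.array([(u-c["cx"])/c["fx"],(v-c["cy"])/c["fy"],1]);return T[:3,3],d
def onz(n,u,v,z):
    o,d=ray(n,u,v);return o+d*(z-o[2])/d[2]
def proj(n,p):
    c=bot.calibration(n);T=c["cam_to_world"];q=T[:3,:3].T@(np.array(p)-T[:3,3]);return np.array([c["fx"]*q[0]/q[2]+c["cx"],c["fy"]*q[1]/q[2]+c["cy"]])
def tri(a,b):
    A=[];B=[]
    for n,u,v in(a,b):
        o,d=ray(n,u,v);d=d/np.linalg.norm(d);P=np.eye(3)-np.outer(d,d);A.append(P);B.append(P@o)
    return np.linalg.lstsq(np.vstack(A),np.hstack(B),rcond=None)[0]
E
python3 - <<'E'
from h import *
T=lambda x,y:(x/2.85+160,y/2.85+205)
S=lambda x,y:(x/2.3+165,y/2.3+130)
pt={'barfar':((44,138),228),'barnear':((56,337),228),'railfar':((741,48),134),'railnear':((777,305),134),
'tabfar':((545,148),173.5),'tabnear':((557,238),173.5),'hingefar':((328,97),138),'hingenear':((347,330),138),'covfar':((385,95),128.5),'covnear':((408,328),128.5)}
P={}
for k,(p,z) in pt.items():
    P[k]=onz("top",*T(*p),z); print(k,P[k].round(1))
for a in('bar','rail','tab','hinge','cov'):
    d=P[a+'far']-P[a+'near'];print(a,((P[a+'far']+P[a+'near'])/2).round(1),np.hypot(*d[:2]).round(1),np.degrees(np.arctan2(d[1],d[0])).round(2))
print('bar tri',tri(("top",*T(44,138)),("side",*S(142,47))),tri(("top",*T(56,337)),("side",*S(35,76))))
print('tab tri',tri(("top",*T(551,193)),("side",*S(231,319))))
E
```

```text
barfar [536.9 259.6 228. ]
barnear [420.1 252.5 228. ]
railfar [ 591.9 -186.9  134. ]
railnear [ 423.4 -198.2  134. ]
tabfar [526.4 -47.3 173.5]
tabnear [469.8 -51.9 173.5]
hingefar [566.6  88.7 138. ]
hingenear [415.6  80.8 138. ]
covfar [567.9  50.6 128.5]
covnear [415.4  41.  128.5]
bar [478.5 256.  228. ] 117.0 3.44
rail [ 507.7 -192.5  134. ] 168.9 3.81
tab [498.1 -49.6 173.5] 56.7 4.65
hinge [491.1  84.7 138. ] 151.2 2.96
cov [491.6  45.8 128.5] 152.9 3.6
bar tri [537.22975227 260.00199942 225.42247079] [423.6650868  251.66810148 229.03618773]
tab tri [499.91882716 -50.46351267 171.64384481]
```

```bash
python3 -m inch '[2.6,3.6,0,0,0,-3.4,1, 5.2,7.2,0,0,0,-6.8,1, 7.8,10.8,0,0,0,-10.2,1, 10.4,14.4,0,0,0,-13.6,1, 13,18,0,0,0,-17,1]'
```

```text
time: 0.6
tool_pos: [314.4, -309.7, 225.9]
tcp_rot: [-3.14, -0.0, 0.058]
contact_force: [1.2, 0.1, -0.2]
grip_width: 91.7
```

```bash
python3 -m inch '[3,4,0,0,0,0,1, 6,8,0,0,0,0,1, 9,12.5,0,0,0,0,1, 12,17,0,0,0,0,1, 14.5,20.5,0,0,0,0,1]'; python3 -m inch '[2,3,0,0,0,0.3,1, 3.5,5,0,0,0,0.3,1, 3.8,5.3,0,0,0,0.3,1, 3.8,5.3,0,0,0,0.3,1, 3.8,5.3,0,0,0,0.3,1]'
python3 - <<'E'
from h import *
import cv2
print(bot.get_obs()["tool_pos"])
cv2.imwrite("pics/w1.png",bot.capture("wrist")[:,:,::-1]);cv2.imwrite("pics/t1.png",bot.capture("side")[:,:,::-1])
c=bot.calibration("wrist");print(c)
E
```

```text
time: 1.1
tool_pos: [458.3, -105.0, 225.8]
tcp_rot: [-3.14, 0.0, 0.058]
contact_force: [1.4, 0.2, -0.5]
grip_width: 91.5
time: 1.6
tool_pos: [495.7, -52.8, 225.6]
tcp_rot: [-3.14, 0.001, 0.063]
contact_force: [0.4, -0.5, -0.3]
grip_width: 92.0
[495.65506229 -52.84652123 225.56268792]
{'fx': 326.0895242899184, 'fy': 326.0895242899184, 'cx': 277.9352782350122, 'cy': 212.82868411078078, 'cam_to_world': array([[ 6.24748805e-02, -9.61133627e-01, -2.68921995e-01,
         5.68496837e+02],
       [-9.98045629e-01, -6.05275581e-02, -1.55350252e-02,
        -4.90966126e+01],
       [-1.34595657e-03,  2.69366971e-01, -9.63036668e-01,
         3.84380629e+02],
       [ 0.00000000e+00,  0.00000000e+00,  0.00000000e+00,
         1.00000000e+00]])}
```

View pics/w1.png

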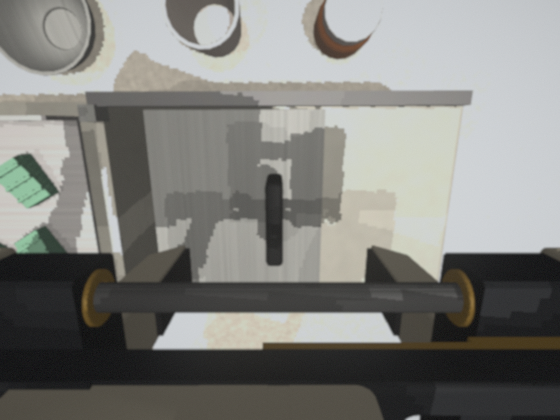

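View pics/t1.png

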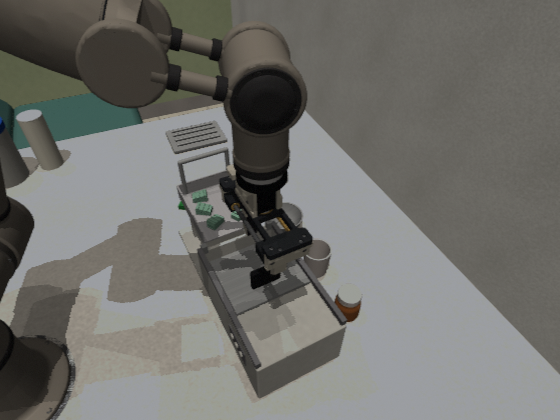

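```bash
python3 - <<'E'
from h import *
for p in((274,178),(274,262),(275,220)): print(onz("wrist",*p,173.5).round(1))
E
```

```text
[533.  -48.5 173.5]
[473.7 -52.  173.5]
[504.5 -50.8 173.5]
```

```bash
python3 -m inch '[0.5,0.2,-2,0,0,0.1,1, 0.5,0.2,-5,0,0,0.1,1, 0.5,0.2,-7.5,0,0,0.1,1, 0.5,0.2,-8.4,0,0,0.1,1, 0.5,0.2,-8.4,0,0,0.1,1]'; python3 -m inch '[0,0,0,0,0,0,-1, 0,0,0,0,0,0,-1, 0,0,0,0,0,0,-1, 0,0,0,0,0,0,-1, 0,0,0,0,0,0,-1]'; python3 -m inch '[0,0,0,0,0,0,-1, 0,0,0,0,0,0,-1, 0,0,0,0,0,0,-1, 0,0,0,0,0,0,-1, 0,0,0,0,0,0,-1]'
```

```text
time: 2.2
tool_pos: [499.9, -51.7, 141.0]
tcp_rot: [-3.139, 0.003, 0.062]
contact_force: [0.5, -0.9, 1.4]
grip_width: 91.5
time: 2.7
tool_pos: [500.1, -51.7, 141.5]
tcp_rot: [-3.139, 0.002, 0.062]
contact_force: [0.1, -0.5, 0.7]
grip_width: 56.5
time: 3.2
tool_pos: [500.1, -51.6, 141.4]
tcp_rot: [-3.139, 0.002, 0.062]
contact_force: [0.3, 0.2, 0.2]
grip_width: 16.2
```

```bash
python3 -m inch '[0,0,0,0,0,0,-1, 0,0,0,0,0,0,-1, 0.03,-0.5,0,0,0,0,-1, 0.1,-1.5,0,0,0,0,-1, 0.16,-2.5,0,0,0,0,-1]'; python3 -m inch '[0.06,-1,0,0,0,0,-1, 0.13,-2,0,0,0,0,-1, 0.19,-3,0,0,0,0,-1, 0.26,-4,0,0,0,0,-1, 0.32,-5,0,0,0,0,-1]'
```

```text
time: 3.7
tool_pos: [501.7, -77.5, 141.4]
tcp_rot: [-3.14, 0.002, 0.063]
contact_force: [0.4, 2.3, -0.5]
grip_width: 11.9
time: 4.2
tool_pos: [505.1, -128.4, 141.4]
tcp_rot: [-3.14, 0.002, 0.063]
contact_force: [1.6, 2.0, -0.5]
grip_width: 11.4
```

```bash
python3 -m inch '[0.04,-0.5,0,0,0,0,-1, 0.06,-1,0,0,0,0,-1, 0.09,-1.4,0,0,0,0,-1, 0.09,-1.4,0,0,0,0,-1, 0.09,-1.4,0,0,0,0,-1]'
```

```text
time: 4.7
tool_pos: [505.9, -140.2, 141.4]
tcp_rot: [-3.136, 0.002, 0.063]
contact_force: [1.3, 10.3, 1.8]
grip_width: 11.8
```

```bash
python3 -m inch '[0,0.1,0,0,0,0,0.5, 0,0.1,0,0,0,0,0.5, 0,0.1,0,0,0,0,0.5, 0,0.1,0,0,0,0,0.5, 0,0.1,0,0,0,0,0.5]'; python3 -m inch '[0,0,2,0,0,0,0, 0,0,6,0,0,0,0, 0,0,11,0,0,0,0, 0,0,16,0,0,0,-0.1, 0,0,16,0,0,0,-0.1]'
python3 - <<'E'
from h import *
import cv2
cv2.imwrite("pics/t2.png",bot.capture("top")[:,:,::-1])
E
```

```text
time: 5.2
tool_pos: [505.8, -139.5, 141.4]
tcp_rot: [-3.136, 0.002, 0.063]
contact_force: [-0.1, -0.9, 0.0]
grip_width: 47.1
time: 5.7
tool_pos: [508.3, -140.7, 308.7]
tcp_rot: [3.141, -0.01, 0.062]
contact_force: [0.4, -0.2, -0.1]
grip_width: 41.5
```

View pics/t2.png

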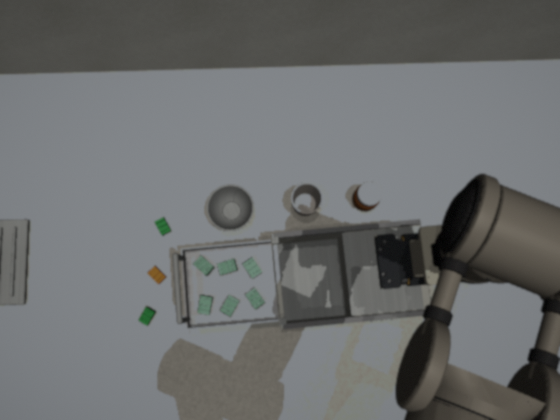

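```bash
python3 -m inch '[-0.3,4,0,0,0,0,-0.13, -0.6,8.5,0,0,0,0,-0.13, -0.9,13,0,0,0,0,-0.13, -1.2,17.5,0,0,0,0,-0.13, -1.5,22,0,0,0,0,-0.13]'; python3 -m inch '[-0.3,4,0,0,0,0,-0.13, -0.6,8.5,0,0,0,0,-0.13, -0.9,13,0,0,0,0,-0.13, -1.2,15.5,0,0,0,0,-0.13, -1.2,16,0,0,0,0,-0.13]'; python3 -m inch '[0,0,0,0,0,0,-0.13, 0,0,0,0,0,0,-0.13, 0,0,0,0,0,0,-0.13, 0,0,0,0,0,0,-0.13, 0,0,0,0,0,0,-0.13]'
python3 - <<'E'
from h import *
import cv2
cv2.imwrite("pics/w3.png",bot.capture("wrist")[:,:,::-1])
cv2.imwrite("pics/s3.png",bot.capture("side")[:,:,::-1])
E
```

```text
time: 6.25
tool_pos: [491.1, 81.3, 303.5]
tcp_rot: [-3.14, -0.002, 0.062]
contact_force: [0.7, -1.2, -0.1]
grip_width: 40.0
time: 6.75
tool_pos: [477.9, 243.7, 301.7]
tcp_rot: [-3.14, 0.001, 0.065]
contact_force: [0.2, -0.1, 0.2]
grip_width: 39.9
time: 7.25
tool_pos: [478.2, 243.0, 301.8]
tcp_rot: [-3.14, 0.001, 0.064]
contact_force: [-0.1, -0.3, -0.3]
grip_width: 39.8
```

View pics/w3.png

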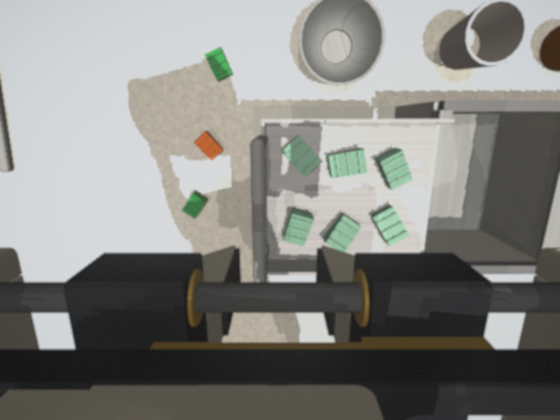

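View pics/s3.png

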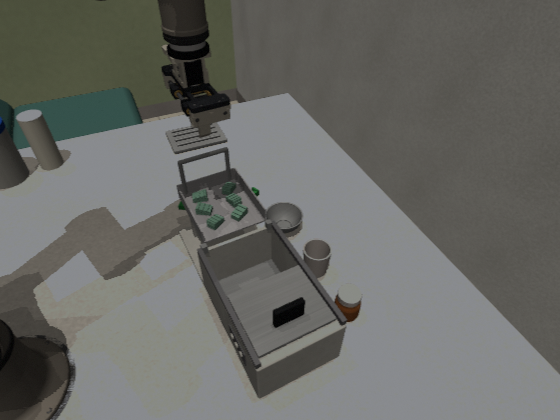

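```bash
python3 - <<'E'
from h import *
for p in((259,138),(260,200),(260,280)): print(onz("wrist",*p,228).round(1))
E
```

```text
[539.1 260.3 228. ]
[494.9 257.3 228. ]
[430.4 254.1 228. ]
```

```bash
python3 -m inch '[0.3,1.4,0,0,0,0,-0.13, 0.3,1.4,-3,0,0,0,-0.13, 0.3,1.4,-6,0,0,0,-0.13, 0.3,1.4,-9,0,0,0,-0.13, 0.3,1.4,-9.3,0,0,0,-0.13]'; python3 -m inch '[0,0,0,0,0,0,-0.6, 0,0,0,0,0,0,-0.6, 0,0,0,0,0,0,-0.6, 0,0,0,0,0,0,-0.6, 0,0,0,0,0,0,-0.6]'
python3 - <<'E'
from h import *
import cv2
print(bot.get_obs()["tool_pos"])
cv2.imwrite("pics/w4.png",bot.capture("wrist")[:,:,::-1])
cv2.imwrite("pics/s4.png",bot.capture("side")[100:300,100:350,::-1].repeat(3,0).repeat(3,1))
E
```

```text
time: 7.85
tool_pos: [479.3, 257.4, 205.3]
tcp_rot: [3.141, 0.007, 0.065]
contact_force: [-0.4, 0.5, -0.9]
grip_width: 39.8
time: 8.35
tool_pos: [479.6, 257.5, 206.0]
tcp_rot: [-3.141, 0.006, 0.065]
contact_force: [-0.7, 0.5, 0.3]
grip_width: 18.5
[479.58871057 257.49996209 206.04952531]
```

View pics/w4.png

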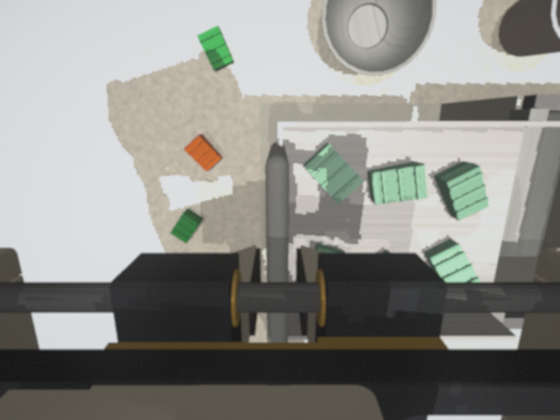

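View pics/s4.png

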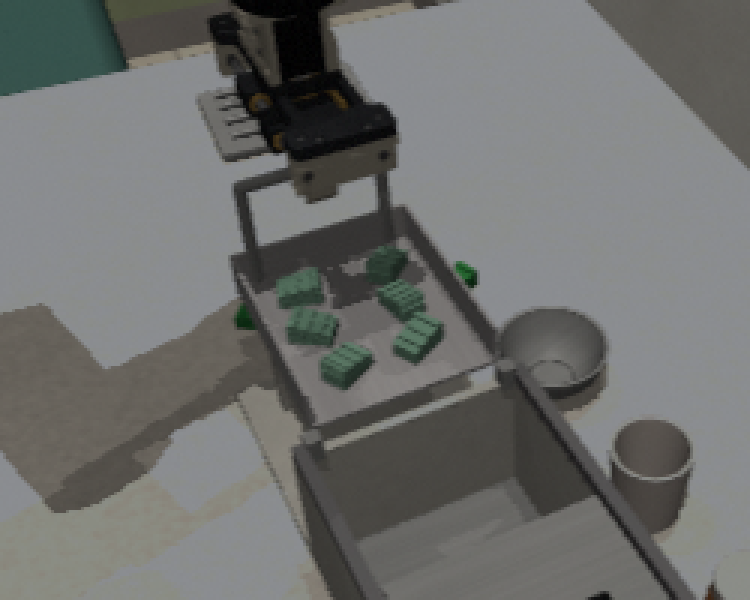

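```bash
python3 - <<'E'
import numpy as np
r=np.hypot(165,90);a=np.arctan2(90,165)
for i in range(0,26):
    t=.046*i
    dy=r*np.cos(a+t)-165;dz=r*np.sin(a+t)-90
    print(i,round(t,3),(np.array([-.0646*dy,.998*dy,dz])/10).round(2))
E
```

```text
0 0.0 [-0.  0.  0.]
1 0.046 [ 0.03 -0.43  0.75]
2 0.092 [ 0.06 -0.89  1.48]
3 0.138 [ 0.09 -1.39  2.18]
4 0.184 [ 0.12 -1.92  2.87]
5 0.23 [ 0.16 -2.48  3.52]
6 0.276 [ 0.2  -3.07  4.16]
7 0.322 [ 0.24 -3.69  4.76]
8 0.368 [ 0.28 -4.33  5.33]
9 0.414 [ 0.32 -5.    5.88]
10 0.46 [ 0.37 -5.7   6.39]
11 0.506 [ 0.42 -6.42  6.87]
12 0.552 [ 0.46 -7.16  7.32]
13 0.598 [ 0.51 -7.91  7.73]
14 0.644 [ 0.56 -8.69  8.1 ]
15 0.69 [ 0.61 -9.48  8.44]
16 0.736 [  0.67 -10.29   8.75]
17 0.782 [  0.72 -11.11   9.01]
18 0.828 [  0.77 -11.95   9.24]
19 0.874 [  0.83 -12.79   9.43]
20 0.92 [  0.88 -13.64   9.58]
21 0.966 [  0.94 -14.49   9.69]
22 1.012 [  0.99 -15.35   9.76]
23 1.058 [  1.05 -16.21   9.79]
24 1.104 [  1.11 -17.08   9.78]
25 1.15 [  1.16 -17.94   9.74]
```

```bash
python3 -m inch '[0.03,-0.4,0,0,0,0,-0.6, 0.06,-0.9,0.8,0,0,0,-0.6, 0.09,-1.4,1.6,0,0,0,-0.6, 0.12,-1.9,2.4,0,0,0,-0.6, 0.16,-2.5,3.2,0,0,0,-0.6]'
python3 - <<'E'
from h import *
import cv2
cv2.imwrite("pics/s5.png",bot.capture("side")[100:300,100:350,::-1].repeat(3,0).repeat(3,1))
E
```

```text
time: 8.95
tool_pos: [481.0, 232.1, 238.3]
tcp_rot: [-3.141, 0.007, 0.065]
contact_force: [0.6, 2.6, -1.2]
grip_width: 18.2
```

View pics/s5.png

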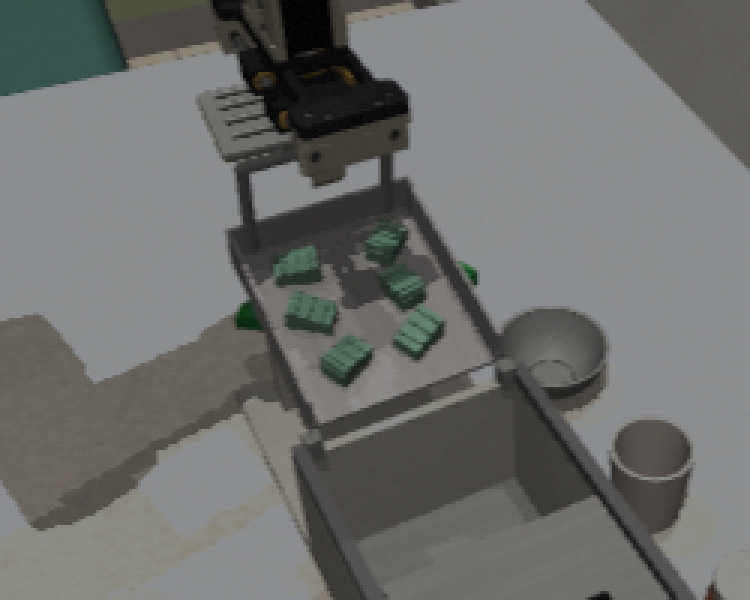

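```bash
python3 -m inch '[0.04,-0.6,0.6,0,0,0,-0.6, 0.08,-1.2,1.2,0,0,0,-0.6, 0.12,-1.9,1.8,0,0,0,-0.6, 0.16,-2.5,2.4,0,0,0,-0.6, 0.2,-3.2,2.9,0,0,0,-0.6]';  python3 -m inch '[0.05,-0.7,0.5,0,0,0,-0.6, 0.1,-1.4,0.9,0,0,0,-0.6, 0.15,-2.2,1.3,0,0,0,-0.6, 0.2,-3,1.7,0,0,0,-0.6, 0.24,-3.8,2,0,0,0,-0.6]'
python3 - <<'E'
from h import *
import cv2
cv2.imwrite("pics/s6.png",bot.capture("side")[100:300,100:350,::-1].repeat(3,0).repeat(3,1))
E
```

```text
time: 9.5
tool_pos: [483.6, 199.8, 269.7]
tcp_rot: [-3.14, 0.004, 0.065]
contact_force: [-1.2, 6.2, 4.8]
grip_width: 18.3
time: 10.0
tool_pos: [486.1, 161.2, 290.3]
tcp_rot: [-3.14, 0.003, 0.065]
contact_force: [0.2, 3.7, 2.5]
grip_width: 18.1
```

View pics/s6.png

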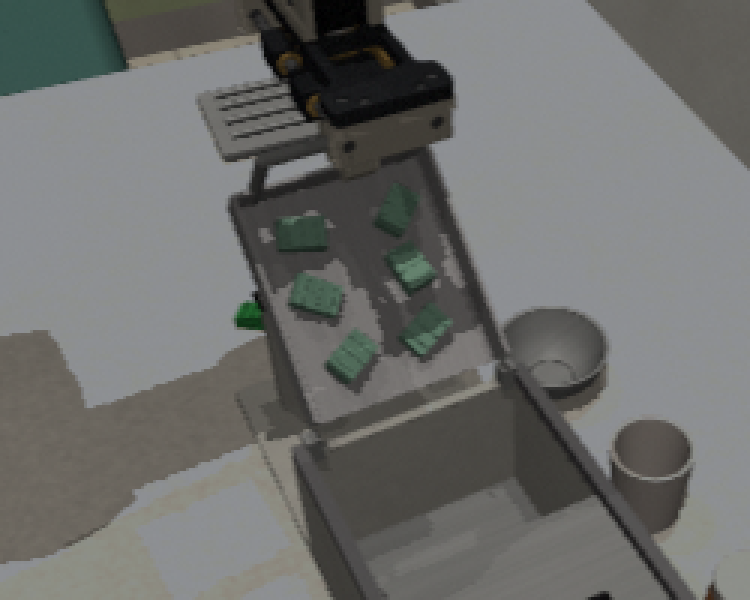

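```bash
python3 -m inch '[0.03,-0.5,0.2,0,0,0,-0.6, 0.07,-1,0.3,0,0,0,-0.6, 0.1,-1.5,0.5,0,0,0,-0.6, 0.14,-2,0.7,0,0,0,-0.6, 0.17,-2.5,0.8,0,0,0,-0.6]';
python3 - <<'E'
from h import *
import cv2
cv2.imwrite("pics/s7.png",bot.capture("side")[100:300,100:350,::-1].repeat(3,0).repeat(3,1))
E
```

```text
time: 10.55
tool_pos: [487.9, 134.4, 298.3]
tcp_rot: [-3.141, 0.004, 0.064]
contact_force: [-1.7, 2.4, 1.8]
grip_width: 18.1
```

View pics/s7.png

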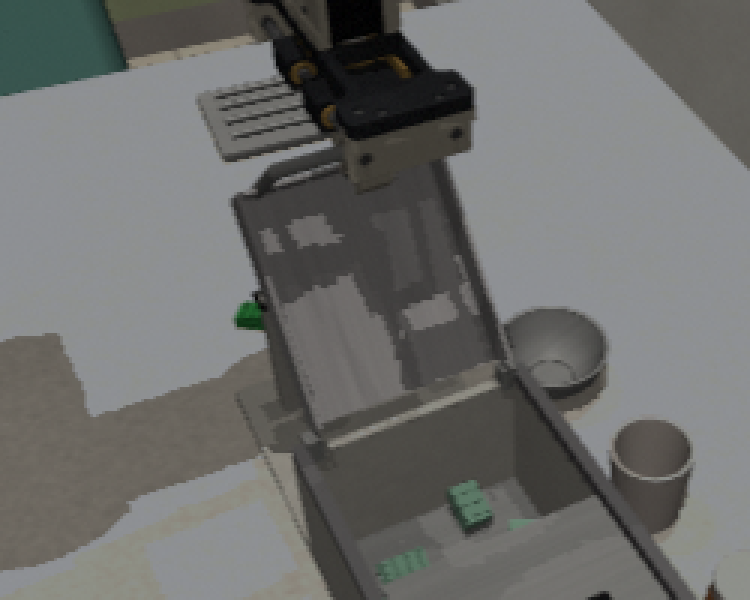

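```bash
python3 -m inch '[0,0,0,0,0,0,-0.6, 0,0,0,0,0,0,-0.6, 0,0,0,0,0,0,-0.6, 0,0,0,0,0,0,-0.6, 0,0,0,0,0,0,-0.6]'
python3 - <<'E'
from h import *
import cv2
cv2.imwrite("pics/t8.png",cv2.resize(bot.capture("top")[180:360,140:460,::-1],None,fx=2.5,fy=2.5))
cv2.imwrite("pics/w8.png",bot.capture("wrist")[:,:,::-1])
E
```

```text
time: 11.1
tool_pos: [488.0, 134.0, 298.5]
tcp_rot: [-3.142, 0.003, 0.064]
contact_force: [-0.6, 1.1, 0.2]
grip_width: 18.1
```

View pics/t8.png

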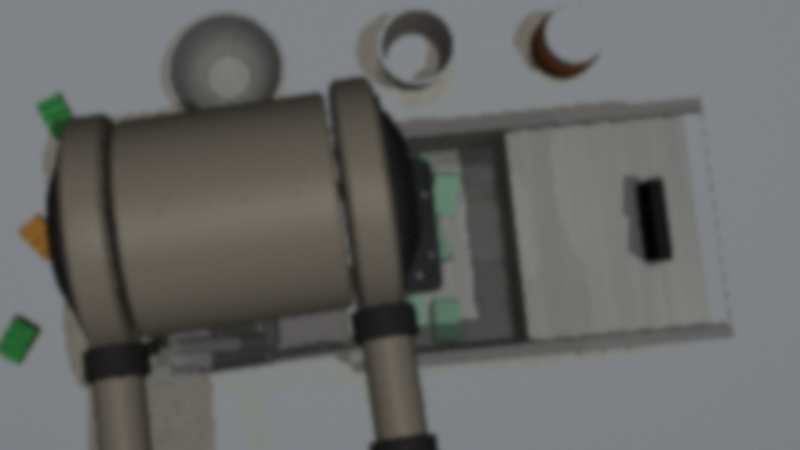

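View pics/w8.png

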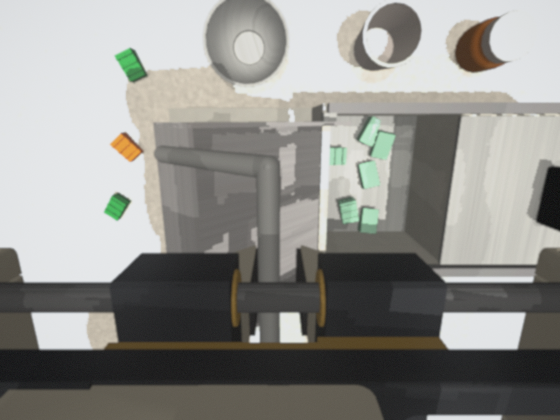

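```bash
python3 - <<'E'
import cv2
cv2.imwrite("pics/w8c.png",cv2.resize(cv2.imread("pics/w8.png")[95:250,270:440],None,fx=3.8,fy=3.8))
E
```

```text
(no output)
```

View pics/w8c.png

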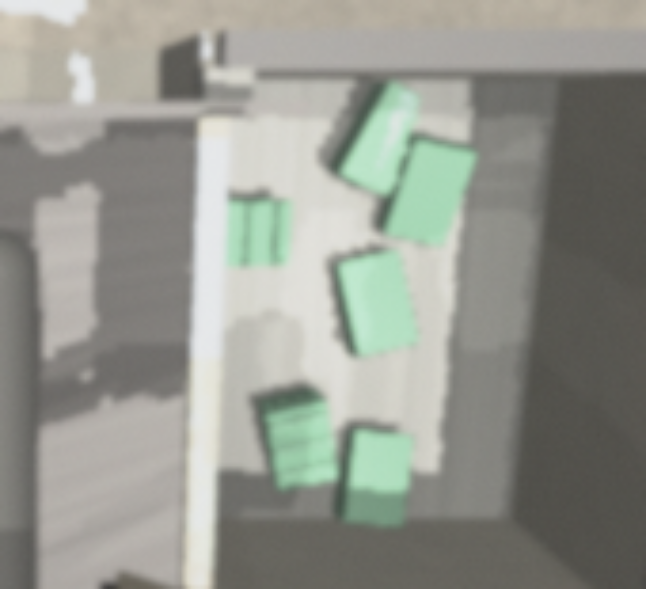

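```bash
python3 -m inch '[-0.05,0.8,-0.2,0,0,0,-0.6, -0.1,1.6,-0.5,0,0,0,-0.6, -0.16,2.4,-0.8,0,0,0,-0.6, -0.21,3.2,-1.1,0,0,0,-0.6, -0.26,4,-1.5,0,0,0,-0.6]'; python3 -m inch '[-0.05,0.8,-0.4,0,0,0,-0.6, -0.1,1.5,-0.9,0,0,0,-0.6, -0.15,2.2,-1.4,0,0,0,-0.6, -0.2,2.9,-1.9,0,0,0,-0.6, -0.23,3.6,-2.4,0,0,0,-0.6]'
```

```text
time: 11.7
tool_pos: [485.1, 174.8, 283.0]
tcp_rot: [3.142, 0.004, 0.064]
contact_force: [0.3, 1.0, -1.7]
grip_width: 18.0
time: 12.2
tool_pos: [482.7, 211.2, 258.4]
tcp_rot: [3.141, 0.004, 0.064]
contact_force: [0.0, 1.6, -0.8]
grip_width: 18.5
```

```bash
python3 -m inch '[-0.04,0.6,-0.6,0,0,0,-0.6, -0.08,1.2,-1.2,0,0,0,-0.6, -0.12,1.8,-1.8,0,0,0,-0.6, -0.16,2.4,-2.4,0,0,0,-0.6, -0.2,2.9,-3.1,0,0,0,-0.6]'; python3 -m inch '[-0.02,0.3,-0.4,0,0,0,-0.6, -0.04,0.6,-0.8,0,0,0,-0.6, -0.06,0.9,-1.2,0,0,0,-0.6, -0.08,1.2,-1.7,0,0,0,-0.6, -0.1,1.5,-2.1,0,0,0,-0.6]'; python3 -m inch '[-0.01,0.1,-0.1,0,0,0,-0.6, -0.02,0.2,-0.1,0,0,0,-0.6, -0.02,0.3,-0.1,0,0,0,-0.6, -0.02,0.4,-0.1,0,0,0,-0.6, -0.02,0.4,-0.1,0,0,0,-0.6]'
```

```text
time: 12.7
tool_pos: [480.7, 240.6, 226.8]
tcp_rot: [3.141, 0.004, 0.064]
contact_force: [0.6, 2.2, -1.0]
grip_width: 18.4
time: 13.2
tool_pos: [479.7, 255.5, 205.4]
tcp_rot: [3.14, 0.004, 0.064]
contact_force: [-0.2, -0.8, 0.1]
grip_width: 18.1
time: 13.7
tool_pos: [479.6, 259.6, 204.7]
tcp_rot: [3.141, 0.004, 0.064]
contact_force: [-0.6, -0.2, -0.6]
grip_width: 18.5
```

```bash
python3 - <<'E'
from h import *
import cv2
cv2.imwrite("pics/w9.png",bot.capture("wrist")[:,:,::-1])
cv2.imwrite("pics/s9.png",bot.capture("side")[100:300,100:350,::-1].repeat(3,0).repeat(3,1))
E
```

```text
(no output)
```

View pics/w9.png

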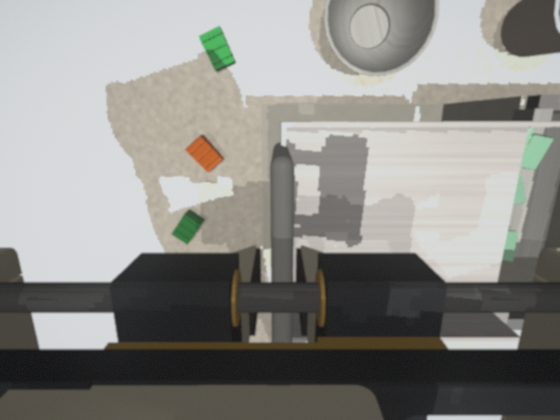

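View pics/s9.png

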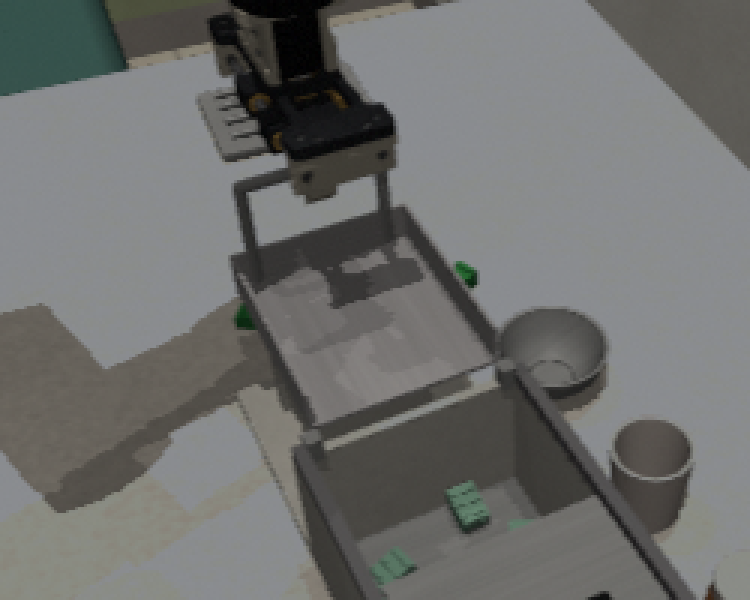

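```bash
python3 -m inch '[0,-0.2,0,0,0,0,-0.13, 0,-0.2,0,0,0,0,-0.13, 0,-0.2,0,0,0,0,-0.13, 0,-0.2,0,0,0,0,-0.13, 0,-0.2,0,0,0,0,-0.13]'; python3 -m inch '[0,-0.2,1,0,0,0,-0.13, 0,-0.2,4,0,0,0,-0.13, 0,-0.2,7,0,0,0,-0.13, 0,-0.2,10,0,0,0,-0.13, 0,-0.2,10,0,0,0,-0.13]'; python3 -m inch '[0.3,-4,0,0,0,0,0.3, 0.6,-8.5,0,0,0,0,0.3, 0.9,-13,0,0,0,0,0.3, 1.2,-17.5,0,0,0,0,0.3, 1.5,-22,0,0,0,0,0.3]'; python3 -m inch '[0.3,-4,0,0,0,0,0.3, 0.6,-8.5,0,0,0,0,0.3, 0.9,-13,-1,0,0,0,0.3, 1.2,-17,-3,0,0,0,0.3, 1.2,-17.5,-6,0,0,0,0.3]'
```

```text
time: 14.3
tool_pos: [479.6, 257.5, 204.6]
tcp_rot: [3.141, 0.004, 0.064]
contact_force: [0.3, 0.6, 0.9]
grip_width: 39.8
time: 14.8
tool_pos: [481.2, 256.0, 309.8]
tcp_rot: [-3.14, -0.005, 0.064]
contact_force: [0.6, 0.8, 0.2]
grip_width: 40.2
time: 15.3
tool_pos: [495.8, 34.3, 309.8]
tcp_rot: [-3.14, -0.005, 0.064]
contact_force: [0.6, 0.7, -0.2]
grip_width: 59.5
time: 15.8
tool_pos: [508.3, -145.3, 250.0]
tcp_rot: [3.14, -0.007, 0.06]
contact_force: [0.2, -0.3, -1.1]
grip_width: 59.5
```

Before closing, I look at the hopper and tray with the view freed.

```bash
python3 -m inch '[-0.2,0.5,0,0,0,0,0.3, -0.2,0.5,0,0,0,0,0.3, -0.2,0.5,0,0,0,0,0.3, -0.2,0.5,0,0,0,0,0.3, -0.2,0.5,0,0,0,0,0.3]'; python3 - <<'E'
from h import *
import cv2
cv2.imwrite("pics/t10.png",cv2.resize(bot.capture("top")[180:360,140:460,::-1],None,fx=2.5,fy=2.5))
cv2.imwrite("pics/w10.png",bot.capture("wrist")[:,:,::-1])
E
```

```text
time: 16.3
tool_pos: [506.8, -139.7, 251.2]
tcp_rot: [3.139, -0.009, 0.061]
contact_force: [0.5, -0.1, -0.2]
grip_width: 59.5
```

View pics/t10.png

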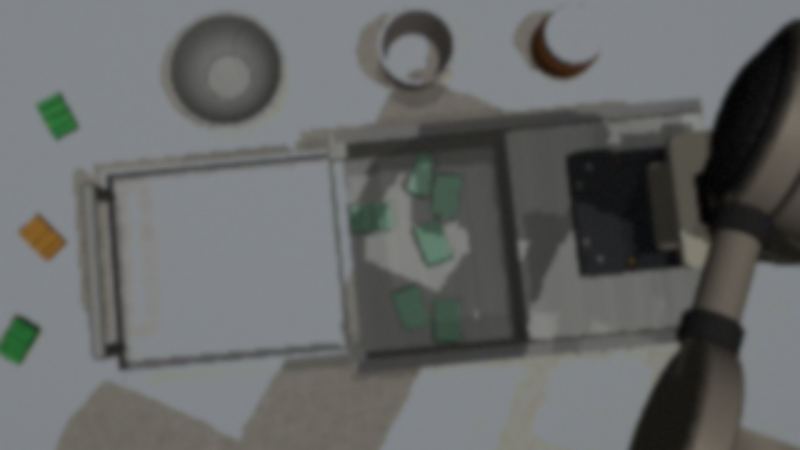

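View pics/w10.png

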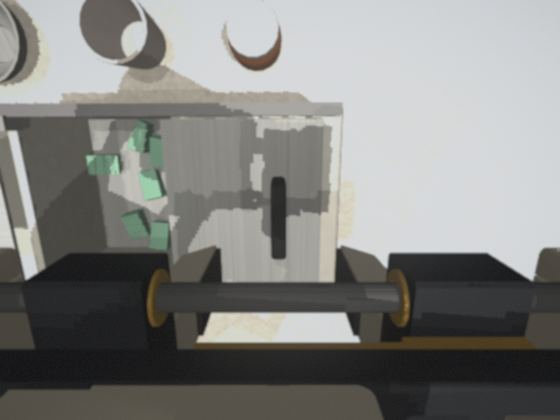

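All six blocks lie in the hopper and the tray is empty and flat. The tab, at (279,218), is centred between the fingers. Descend, grip, slide shut.

```bash
python3 -m inch '[0,-0.05,-3,0,0,0.1,0.3, 0,-0.05,-6.5,0,0,0.1,0.3, 0,-0.05,-10,0,0,0.1,0.3, 0,-0.05,-11,0,0,0.1,0.3, 0,-0.05,-11,0,0,0.1,-1]'; python3 -m inch '[0,0,0,0,0,0,-1, 0,0,0,0,0,0,-1, 0,0,0,0,0,0,-1, 0,0,0,0,0,0,-1, 0,0,0,0,0,0,-1]';  python3 -m inch '[0,0,0,0,0,0,-1, 0,0,0,0,0,0,-1, 0,0,0,0,0,0,-1, 0,0,0,0,0,0,-1, 0,0,0,0,0,0,-1]'
```

```text
time: 16.9
tool_pos: [506.0, -140.1, 139.8]
tcp_rot: [3.141, -0.006, 0.063]
contact_force: [0.5, 0.2, 0.6]
grip_width: 55.4
time: 17.4
tool_pos: [506.2, -140.2, 140.3]
tcp_rot: [3.141, -0.007, 0.063]
contact_force: [-0.3, -0.1, 0.7]
grip_width: 16.2
time: 17.9
tool_pos: [506.2, -140.1, 140.4]
tcp_rot: [3.141, -0.007, 0.063]
contact_force: [-0.5, -0.6, 0.0]
grip_width: 11.9
```

Slide 128 mm along machine +y.

```bash
python3 -m inch '[-0.06,1,0,0,0,0,-1, -0.13,2,0,0,0,0,-1, -0.19,3,0,0,0,0,-1, -0.26,4,0,0,0,0,-1, -0.32,5,0,0,0,0,-1]'; python3 -m inch '[-0.06,1,0,0,0,0,-1, -0.13,2,0,0,0,0,-1, -0.19,3,0,0,0,0,-1, -0.26,4,0,0,0,0,-1, -0.32,5,0,0,0,0,-1]'; python3 -m inch '[-0.06,0.9,0,0,0,0,-1, -0.12,1.8,0,0,0,0,-1, -0.17,2.5,0,0,0,0,-1, -0.18,2.7,0,0,0,0,-1, -0.18,2.8,0,0,0,0,-1]'
```

```text
time: 18.4
tool_pos: [502.8, -89.0, 140.4]
tcp_rot: [3.141, -0.007, 0.063]
contact_force: [-0.4, -2.1, 0.1]
grip_width: 11.7
time: 18.9
tool_pos: [499.5, -38.2, 140.3]
tcp_rot: [3.141, -0.006, 0.063]
contact_force: [-0.6, -1.1, -0.7]
grip_width: 11.7
time: 19.4
tool_pos: [497.8, -12.4, 140.4]
tcp_rot: [3.136, -0.006, 0.064]
contact_force: [-2.6, -17.7, -1.9]
grip_width: 11.7
```

```bash
python3 -m inch '[0,-0.05,0,0,0,0,0.3, 0,-0.05,0,0,0,0,0.3, 0,-0.05,0,0,0,0,0.3, 0,-0.05,0,0,0,0,0.3, 0,-0.05,0,0,0,0,0.3]'; python3 -m inch '[0,0,2,0,0,0,0.3, 0,0,6,0,0,0,0.3, 0,0,11,0,0,0,0.3, 0,0,16,0,0,0,0.3, 0,0,16,0,0,0,0.3]'; python3 -m inch '[0,-4,0,0,0,0,0.3, 0,-8.5,0,0,0,0,0.3, 0,-13,0,0,0,0,0.3, 0,-17.5,0,0,0,0,0.3, 0,-22,0,0,0,0,0.3]'; python3 -m inch '[-3,-4,0,0,0,0,0.3, -6,-8,0,0,0,0,0.3, -9,-11,0,0,0,0,0.3, -9,-11,0,0,0,0,0.3, -9,-11,0,0,0,0,0.3]'
python3 - <<'E'
from h import *
import cv2
cv2.imwrite("pics/t11.png",cv2.resize(bot.capture("top")[180:360,140:460,::-1],None,fx=2.5,fy=2.5))
cv2.imwrite("pics/s11.png",bot.capture("side")[:,:,::-1])
E
```

```text
time: 19.9
tool_pos: [497.8, -12.7, 140.4]
tcp_rot: [3.136, -0.006, 0.064]
contact_force: [-0.2, 0.3, 0.4]
grip_width: 47.3
time: 20.4
tool_pos: [500.6, -12.9, 307.5]
tcp_rot: [3.133, -0.02, 0.064]
contact_force: [1.2, 0.2, -1.2]
grip_width: 59.4
time: 20.9
tool_pos: [500.3, -234.5, 307.0]
tcp_rot: [3.133, -0.019, 0.065]
contact_force: [0.7, 0.5, -0.2]
grip_width: 59.9
time: 21.4
tool_pos: [409.8, -344.9, 306.6]
tcp_rot: [3.134, -0.02, 0.062]
contact_force: [0.2, 0.7, -0.4]
grip_width: 59.7
```

View pics/t11.png

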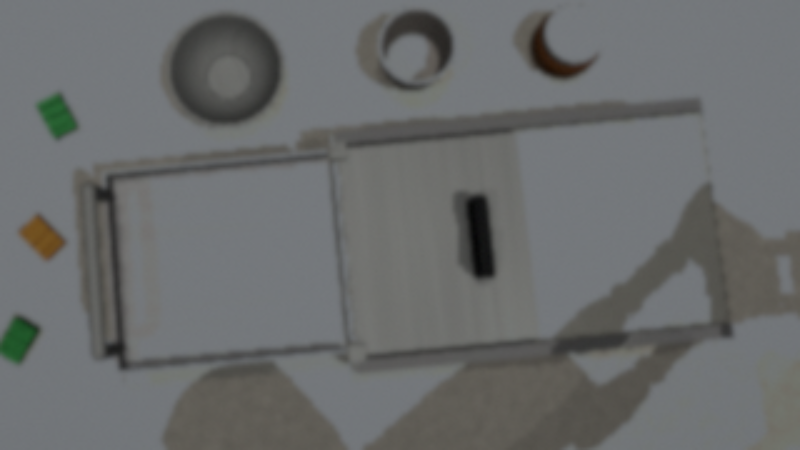

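View pics/s11.png

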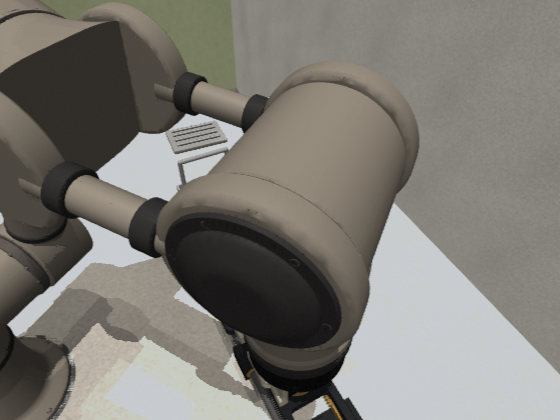

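The cover is shut, with no gap left at the hopper. The tray is flat, the bystanders haven't moved, and the robot is clear of everything.

```bash
python3 - <<'E'
from plant import bot
print(bot.close_job())
E
```

```text
the job is handed in; nothing more can be done
None
```

The job is done and handed in at about 21.5 s of the 66 s allowed; no verdict was reported.

- **Cover open:** I gripped the black tab and slid the cover from about 37 mm open to its open stop. The stop showed as a 10 N reaction.
- **Tray tipped:** I held the bow handle between loosely closed fingers and tipped the tray to about 0.8 rad. All six blocks slid into the hopper.
- **Tray lowered:** The same loose hold brought the tray back down at roughly 0.5 rad/s until it lay flat.
- **Cover shut:** I slid the cover 128 mm back to its shut stop, where the reaction was 18 N.

**Last checks:** Wrist and top pictures taken before closing showed all six blocks on the hopper floor and the tray empty and flat. The final top picture showed the cover shut and the cup, bowl and jar where they stood at the start. The gripper was well clear of the machine. The final side picture was blocked by the arm, so it confirmed nothing; no other check failed or disagreed.

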